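Clip the tube-rest saddle into the glass lathe's carriage bracket

TASK

Take the vee-shaped tube rest whose flat foot has two ears, and press its ears down into the two spring-clip slots of the steel bracket on the carriage plate until the foot sits fully home, flat on the bracket's floor. Then let go of it. Leave everything else on the bench where it is.

Things in the scene. Friction and masses are not known exactly. Their poses are not given: they have to be found in the camera images.
- saddle: Tube rest to be fitted, 0.2 kg, upright on the bench. Origin: centre of the foot's underside, z up. Foot: aluminium plate 56 (x) by 90 (y) by 6 mm thick, with an ear 24 mm wide (x), 6 mm thick, sticking out 15 mm at each y end (120 mm over the ears). The same after a half turn. Its blade: see saddle_blade.
- saddle_blade (a point): Point in the middle of the saddle's dark graphite blade, 30 mm above the foot's underside, axes as the saddle. Blade centred on the foot, 12 mm thick (x), 60 mm wide (y), solid from 6 to 46 mm above the underside; above that a vee opening, its two horns reaching 66 mm. Grip it across the 12 mm.
- bracket: Fixed aluminium carriage plate 130 (x) by 200 (y) by 12 mm on the bench, carrying the steel bracket: a block 78 (x) by 140 mm (y), its top (the floor) 24 mm above the bench, with two posts 30 mm tall at each y end and a slot between them, open at the top. Origin: centre of the plate's underside; z up, y along the line through both slots.
- seat (a point): Centre of the bracket's floor, where the origin of the saddle lies when it is home, with x and y along those of the bracket and z up (24 mm above the bench).
- slot0 (a point): Slot at the bracket's -y end: centre of its mouth, level with the post tops (30 mm over the floor), axes as the bracket. Slot 32 mm wide (x) between posts 19 by 16 mm; the posts reach from 48.5 to 64.5 mm from the seat in y. A rounded spring clip (radius 12 mm, centre 11 mm over the floor) on each side narrows it to 20 mm.
- slot1 (a point): The same for the slot at the bracket's +y end. The clips start to resist when the saddle's underside is about 18 mm above the floor, take about 7 to 15 N of downward push in all, and close over the tops of the ears when the foot is home. The saddle's weight alone does not open them.
- round_rest: Bystander: a tube rest with the same graphite blade on a round aluminium foot 90 mm in diameter, 6 mm thick, with no ears. Origin: centre of its underside.
- spirit_lamp: Bystander: squat clear spirit lamp, 84 mm in diameter and 84 mm high. Origin: centre of its underside.
- chuck_key: Bystander: T-shaped steel chuck key lying flat, 115 mm long, 90 mm cross bar. Origin: on the bench below the middle of its shaft.
- wrench: Bystander: open-ended wrench 170 mm long lying on the bench. Origin: underside, about its middle.
- paddle: Bystander: graphite paddle lying flat, 180 mm long, with a wooden handle. Origin: on the bench near its middle.
- jar: Bystander: amber glass jar, 76 mm in diameter, 90 mm high. Origin: centre of its underside.

How it is judged (in metres and radians):
At the end, for the whole second after the job is handed in: The saddle is released and at rest in the bracket, an ear in each slot: its underside no more than 2 mm above the bracket's floor, its centre within 5 mm of the seat's centre, flat within 0.04 rad and its long axis within 0.1 rad of the bracket's. Either way round will do (horizontal distance between saddle and seat below 0.005 m and z of saddle in the frame of seat between -0.003 and 0.002 m and angle between the z axis of saddle and the z axis of bracket, either way round below 0.04 rad and angle between the y axis of saddle and the y axis of bracket, either way round below 0.1 rad and linear speed of saddle below 0.02 m/s); the robot touches nothing.
It fails at once if a bystander (round rest, spirit lamp, chuck key, wrench, paddle or jar) is moved by more than 30 mm (distance of any of round_rest, spirit_lamp, chuck_key, wrench, paddle, jar from where it was at the start of the episode above 0.03 m).
It also fails if it takes over 37 s, if anything falls off the work surface, if the arm or the gripper's body presses on something with over 40 N, if the wrist force passes 120 N, or if a joint passes its speed limit or range.

ROBOT

A 6-joint arm with a two-finger parallel gripper is mounted at the origin on the work surface. World frame = base frame: x ahead of the robot, y to its left, z up, the work surface at z = 0. Lengths are in mm, angles in rad, forces in N, time in s.
With the tool pointing down it reaches from about 350 to 875 mm from the base axis. Payload 15.5 kg.
Tool frame: the origin (TCP) lies midway between the tips of the shut fingers; the grasp point (between the pads) lies r.grip_point_offset behind it (r.grip_point_offset is the distance from the TCP to the grasp point, in mm); z points along the fingers, y is the line along which they close (so a half turn about z gives the same grasp; the last joint's range is limited). The gripper opens to 85 mm and grips with 20 to 120 N. Pads are 22 mm wide; open, the fingers measure 114 mm over their backs; the gripper's body (76 mm by 85 mm) begins 54 mm behind the grasp point. The pads swing forward as they close: fully open they stand 13 mm farther back than shut.
Start: joints at [-1.218, 0.494, 1.345, -0, 1.302, -0.096], TCP at [271.179, -563.106, 231.277] pointing down, gripper open.
Joint ranges: [-2.91, 2.91], [-0.82, 2.16], [0.22, 2.67], [-1.22, 4.37], [0.12, 2.79], [-3.08, 3.08]. Speed limits (rad/s): [1.89, 1.89, 2.57, 3.01, 3.01, 3.01].

INTERFACE

Orientations are given as a unit quaternion [x, y, z, w].
In Python, from station import r gives the robot as it stands.
- The arm moves only by the tool send_rows, never from a script. Its argument "motion" is a list of rows, each a list of 3 entries, a list of its own where there are three numbers: the closure in counts, from 0 (fully open) to 255 (shut), then the shift along the tool's x, y, z in mm, then the turn, a rotation vector about the tool's x, y, z in degrees. In form: [[jaw, [dx, dy, dz], [ax, ay, az]], ...]. A call has 1 to 8 rows; each row shifts and turns the commanded pose from where the row before left it, along the tool's axes as they then stand; what a row does not reach is not made up. A row lasts 1/10 s, in which the tool goes at most 50 mm and 8.59 degrees, less where a joint would pass 70% of its speed; a pose out of reach is approached as far as the arm can. A call is refused whole if a number of a shift passes 50 or a number of a turn 8.59, either way. A call with a gripper value outside its range is refused whole. The fingers move at their own pace and stop on an object; the grip force is fixed at half the most. Time passes only in rows, so rows that do not move let the fingers close. It gives the time, the measured TCP pose, the force, the opening and the grip force at its end, in the units of the state.
- r.get_obs(): the state, without advancing time (a new reading comes with each control period).
- r.camera(name): name is "side" or "top"; returns the picture (480x640x3 uint8, blue, green, red); there is no depth.
- r.calibration(name): a dict with "camera_matrix" (3x3 intrinsics, pixels), "D" ([k1, k2, p1, p2, k3] as OpenCV has them; the pictures are not rectified), "origin" and "rotation" of the camera in the world. Camera axes: x right, y down, z forward; pixel columns grow to the right and rows downward; lengths in mm; the calibration is good to about 2 mm. A picture is of the moment at which its call begins. calibration takes no time and is no camera call.
- r.sign_off(): hands the job in; it is judged then, once.
The state is a dict: "clock": time; "q": joint angles; "joint_vel": joint speeds; "effort": joint torques, N m; "ee_pos": TCP position; "tcp_rot": TCP orientation; "ft_force": force on the tool from outside, world axes, zero at the start; "ft_torque": the same for the moment, N m; "width": finger opening in mm; "finger_force": force on a finger pad.
Only numpy, scipy, OpenCV 4.12 (cv2) and the standard library are available. Lean on these libraries where they do the work, as an engineer would, in place of code of your own. Each camera call takes 0.05 s, during which the arm holds its last target. There are 200 camera calls.

## Working session

There is one attempt and no reset: what is moved stays moved. The work goes in short steps, Python scripts to look and compute and a tool call to move; the robot and the scene stay as the last step left them, time stands still between calls to the robot, and variables do not carry over. Pictures are saved under pics/ and viewed, at most 10 in all, crops included, and the job is handed in when it is done.

Besides the shell and the picture viewer there is one more tool, called after "Call:" as name([rows], argument=value, ...), one row to a line, values as JSON. send_rows: Moves the arm, as the interface text tells. Its arguments: {"type":"object","properties":{"motion":{"type":"array"}},"required":["motion"]}

```bash
mkdir -p pics; python3 - <<'E'
from station import r
import cv2
o=r.get_obs(); print({k:o[k] for k in("clock","ee_pos","tcp_rot","width")}, r.grip_point_offset)
for n in("top","side"):
    cv2.imwrite(f"pics/{n}0.png",r.camera(n)); c=r.calibration(n); print(n,c)
E
```

```text
{'clock': 0.0, 'ee_pos': array([ 271.04651284, -562.76295518,  230.70868354]), 'tcp_rot': array([ 9.74930048e-01,  2.22510743e-01, -7.49733361e-05, -6.04807647e-04]), 'width': 84.99692359040628} 18.700000000000003
top {'camera_matrix': array([[509.97700749,   0.        , 318.79018278],
       [  0.        , 509.97700749, 243.97852674],
       [  0.        ,   0.        ,   1.        ]]), 'D': array([0.03372379, 0.        , 0.        , 0.        , 0.        ]), 'origin': array([ 481.04406667,   53.91021562, 1334.24112954]), 'rotation': array([ 0.70785678, -0.70374366,  0.03810152, -0.04724321])}
side {'camera_matrix': array([[597.03715027,   0.        , 331.73206294],
       [  0.        , 597.03715027, 237.05508992],
       [  0.        ,   0.        ,   1.        ]]), 'D': array([-0.02115193,  0.        ,  0.        ,  0.        ,  0.        ]), 'origin': array([ 114.26612168, 1010.5333937 ,  939.19883341]), 'rotation': array([-0.22709238,  0.87573998, -0.41474139,  0.09745829])}
```

View pics/top0.png

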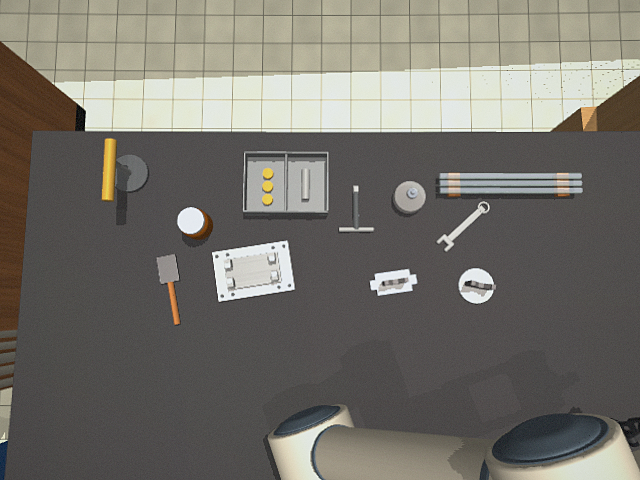

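View pics/side0.png

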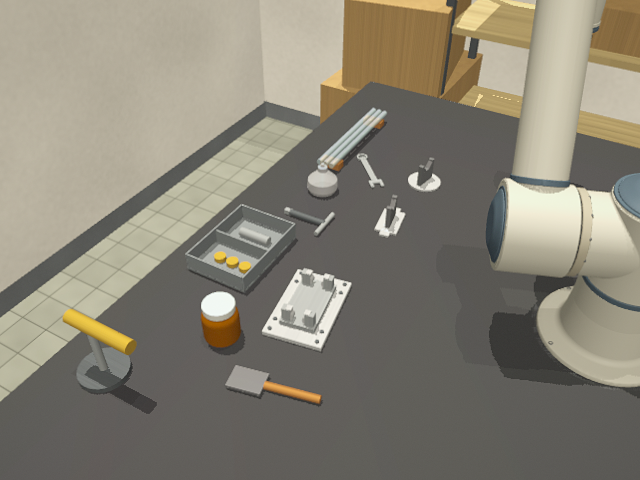

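The top view shows the eared saddle at about (394,282), the round rest at (477,286) and the bracket at (254,271). The side view shows the saddle at about (390,220) and the bracket at (309,308). Next I measure both from both views.

```bash
cat > h.py <<'E'
import numpy as np, cv2
from scipy.spatial.transform import Rotation as R
from station import r
def ray(n,px,z):
    c=r.calibration(n); p=cv2.undistortPoints(np.float64(px).reshape(-1,1,2),c["camera_matrix"],c["D"])[:,0]
    d=np.c_[p,np.ones(len(p))]@R.from_quat(c["rotation"]).as_matrix().T
    o=c["origin"]; return (o+d*((z-o[2])/d[:,2])[:,None])[:,:2]
def blob(n,img,x0,y0,x1,y1,z,thr):
    """white object's outline cast on plane z -> minAreaRect in mm"""
    roi=img[y0:y1,x0:x1]; hsv=cv2.cvtColor(roi,cv2.COLOR_BGR2HSV)
    up=cv2.resize(cv2.cvtColor(roi,cv2.COLOR_BGR2GRAY),None,fx=4,fy=4,interpolation=cv2.INTER_CUBIC)
    m=cv2.morphologyEx((up>thr).astype(np.uint8),cv2.MORPH_CLOSE,np.ones((3,3)))
    cs,_=cv2.findContours(m,cv2.RETR_EXTERNAL,cv2.CHAIN_APPROX_NONE)
    px=np.vstack([c[:,0] for c in cs if cv2.contourArea(c)>150])
    P=ray(n,(px+.5)/4-.5+[x0,y0],z)
    return cv2.minAreaRect(P.astype(np.float32)),P
E
cat > m.py <<'E'
from h import *
rois={"top":((362,260,426,305),(205,232,302,308)),"side":((370,203,410,242),(258,265,358,352))}
for n in rois:
    im=cv2.imread(f"pics/{n}0.png")
    for nm,b,z in zip(("saddle","plate"),rois[n],(6,12)):
        for t in (130,150,170): print(n,nm,t,blob(n,im,*b,z,t)[0])
t=cv2.imread("pics/top0.png");s=cv2.imread("pics/side0.png")
u=lambda i,b:cv2.resize(i[b[1]:b[3],b[0]:b[2]],(390,290),interpolation=cv2.INTER_CUBIC)
cv2.imwrite("pics/crops.png",np.vstack([np.hstack([u(t,b) for b in rois["top"]]),np.hstack([u(s,b) for b in rois["side"]])]))
E
python3 m.py
```

```text
top saddle 130 ((544.4356689453125, -121.71672058105469), (58.963809967041016, 122.5604476928711), 8.496614456176758)
top saddle 150 ((544.3258666992188, -121.61676025390625), (58.04981994628906, 121.71369934082031), 8.49654483795166)
top saddle 170 ((544.5621948242188, -121.51237487792969), (57.57353973388672, 120.7830810546875), 8.792552947998047)
top plate 130 ((571.6095581054688, 242.34454345703125), (132.17916870117188, 201.318359375), 9.260096549987793)
top plate 150 ((571.5784912109375, 242.44924926757812), (131.2787322998047, 200.7947235107422), 9.244772911071777)
top plate 170 ((571.54931640625, 242.59539794921875), (130.86813354492188, 200.14117431640625), 9.253311157226562)
side saddle 130 ((544.3936157226562, -126.40779876708984), (59.078773498535156, 145.0821533203125), 8.554399490356445)
side saddle 150 ((543.4434814453125, -119.5492935180664), (58.05009460449219, 126.13631439208984), 8.334526062011719)
side saddle 170 ((543.4887084960938, -119.73835754394531), (57.09246063232422, 123.6921157836914), 8.52999210357666)
side plate 130 ((570.6569213867188, 243.18765258789062), (132.27301025390625, 217.70724487304688), 9.279288291931152)
side plate 150 ((570.8198852539062, 242.75961303710938), (131.48358154296875, 215.2458953857422), 9.20938777923584)
side plate 170 ((571.0596313476562, 241.15994262695312), (130.3079833984375, 210.50950622558594), 9.267083168029785)
```

View pics/crops.png

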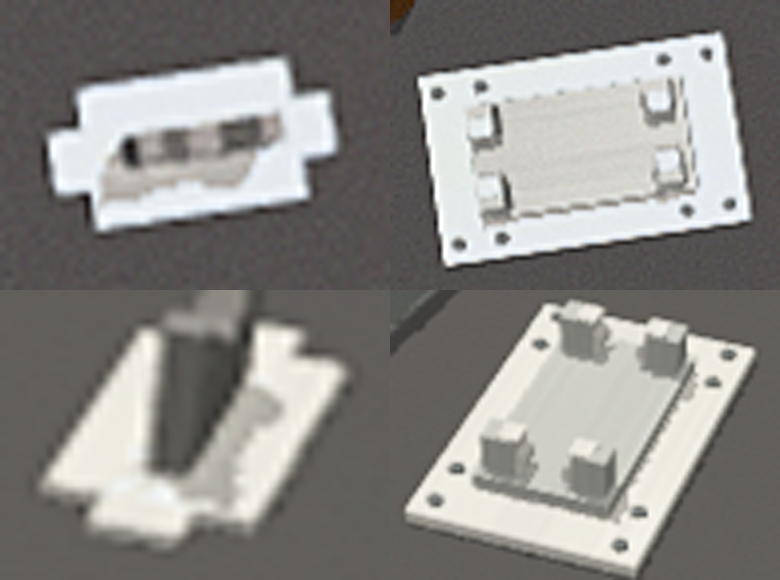

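The crops confirm the outlines: the foot with both ears, and four posts centred on the plate. I'm using saddle (544.4, -121.6) at 8.6° and seat (571.5, 242.4) at 9.25°.

Call:
send_rows([
  [0, [0, 0, 0], [0, 0, -8.5]],
  [0, [0, 0, 0], [0, 0, -8.5]],
  [0, [0, 0, 0], [0, 0, -8.5]],
  [0, [0, 0, 0], [0, 0, -8.5]],
  [0, [0, 0, 0], [0, 0, -8.5]],
  [0, [0, 0, 0], [0, 0, -8.5]],
  [0, [0, 0, 0], [0, 0, -8.5]],
  [0, [0, 0, 0], [0, 0, -8.5]],
])

```text
clock: 0.9
ee_pos: [271.1, -562.9, 230.9]
tcp_rot: [0.682, 0.732, 0.0, -0.0]
ft_force: [1.0, -1.0, 0.2]
width: 85.1
finger_force: 0.0
```

Call:
send_rows([
  [0, [0, 0, 0], [0, 0, -4.9]],
  [0, [33, 28, 0], [0, 0, 0]],
  [0, [33, 28, 0], [0, 0, 0]],
  [0, [33, 28, 0], [0, 0, 0]],
  [0, [33, 28, 0], [0, 0, 0]],
  [0, [33, 28, 0], [0, 0, 0]],
  [0, [33, 28, 0], [0, 0, 0]],
  [0, [33, 28, 0], [0, 0, 0]],
])

```text
clock: 1.7
ee_pos: [430.9, -303.7, 231.1]
tcp_rot: [0.652, 0.758, 0.0, -0.0]
ft_force: [1.4, -0.4, 1.0]
width: 85.4
finger_force: 0.0
```

Call:
send_rows([
  [0, [33, 28, 0], [0, 0, 0]],
  [0, [33, 28, 0], [0, 0, 0]],
  [0, [33, 28, 0], [0, 0, 0]],
  [0, [33, 28, 0], [0, 0, 0]],
  [0, [32, 28, 0], [0, 0, 0]],
  [0, [0, 0, 40], [0, 0, 0]],
  [0, [0, 0, 40], [0, 0, 0]],
  [0, [0, 0, 0], [0, 0, 0]],
])

```text
clock: 2.5
ee_pos: [541.5, -120.9, 147.2]
tcp_rot: [0.652, 0.758, -0.002, -0.004]
ft_force: [0.1, -0.1, 0.7]
width: 85.3
finger_force: 0.0
```

```bash
cat > st.py <<'E'
from h import *
import sys
tx,ty,a=map(float,sys.argv[1:4])
o=r.get_obs(); M=R.from_quat(o["tcp_rot"]).as_matrix(); p=o["ee_pos"]
yaw=np.degrees(np.arctan2(M[1,1],M[0,1])); print("t",o["clock"],"p",p.round(1),"yaw(y)",yaw.round(2),"z",M[:,2].round(4),"w",round(o["width"],1),"F",o["ft_force"].round(1))
d=np.array([tx,ty,p[2]])-p; print("shift in tool xyz",(M.T@d).round(1),"turn z",-(a-yaw))
E
python3 st.py 544.4 -121.6 8.6
```

```text
t 2.5 p [ 541.5 -120.9  147.2] yaw(y) 8.65 z [-0.0077  0.0026 -1.    ] w 85.3 F [ 0.1 -0.1  0.7]
shift in tool xyz [-1.1  2.8 -0. ] turn z 0.0513279766166459
```

Call:
send_rows([
  [0, [0, 0, 0], [0, 0, 0]],
  [0, [0, 0, 0], [0, 0, 0]],
  [0, [0, 0, 0], [0, 0, 0]],
])

```text
clock: 2.8
ee_pos: [545.1, -122.8, 153.1]
tcp_rot: [0.652, 0.758, 0.001, 0.001]
ft_force: [-0.4, 0.4, -0.1]
width: 85.4
finger_force: 0.0
```

```bash
python3 st.py 544.4 -121.6 8.6
```

```text
t 2.8 p [ 545.1 -122.8  153.1] yaw(y) 8.59 z [ 2.7e-03 -9.0e-04 -1.0e+00] w 85.4 F [-0.4  0.4 -0.1]
shift in tool xyz [ 1.3 -0.5 -0. ] turn z -0.012960896810584543
```

Call:
send_rows([
  [0, [1, 0, 30], [0, 0, 0]],
  [0, [0, 0, 30], [0, 0, 0]],
  [0, [0, 0, 25], [0, 0, 0]],
  [0, [0, 0, 20], [0, 0, 0]],
  [0, [0, 0, 15], [0, 0, 0]],
  [0, [0, 0, 10], [0, 0, 0]],
  [0, [0, 0, 7], [0, 0, 0]],
  [0, [0, 0, 0], [0, 0, 0]],
])

```text
clock: 3.6
ee_pos: [544.2, -121.4, 14.2]
tcp_rot: [0.652, 0.758, -0.0, -0.0]
ft_force: [0.1, -1.0, 0.7]
width: 85.3
finger_force: 0.0
```

Call:
send_rows([
  [0, [0, 0, 0], [0, 0, 0]],
  [0, [0, 0, 0], [0, 0, 0]],
])

```text
clock: 3.8
ee_pos: [544.5, -121.4, 15.0]
tcp_rot: [0.652, 0.758, 0.0, 0.001]
ft_force: [-0.1, 0.2, 0.6]
width: 85.3
finger_force: 0.0
```

```bash
python3 st.py 544.4 -121.6 8.6
```

```text
t 3.8 p [ 544.5 -121.4   15. ] yaw(y) 8.61 z [ 1.1e-03 -4.0e-04 -1.0e+00] w 85.3 F [-0.1  0.2  0.6]
shift in tool xyz [-0.2 -0.1 -0. ] turn z 0.013078331801349208
```

Aligned. Close on the blade.

Call:
send_rows([
  [255, [0, 0, 0], [0, 0, 0]],
  [255, [0, 0, 0], [0, 0, 0]],
  [255, [0, 0, 0], [0, 0, 0]],
  [255, [0, 0, 0], [0, 0, 0]],
  [255, [0, 0, 0], [0, 0, 0]],
  [255, [0, 0, 0], [0, 0, 0]],
  [255, [0, 0, 0], [0, 0, 0]],
  [255, [0, 0, 0], [0, 0, 0]],
])

```text
clock: 4.6
ee_pos: [544.2, -121.3, 14.4]
tcp_rot: [0.652, 0.758, 0.0, 0.0]
ft_force: [-0.3, -0.2, 5.4]
width: 11.5
finger_force: 59.1
```

Call:
send_rows([
  [255, [0, 0, 0], [0, 0, 0]],
  [255, [0, 0, 0], [0, 0, 0]],
  [255, [0, 0, 0], [0, 0, 0]],
  [255, [0, 0, 0], [0, 0, 0]],
])

```text
clock: 5.0
ee_pos: [544.2, -121.3, 14.4]
tcp_rot: [0.652, 0.758, 0.0, 0.0]
ft_force: [-0.3, 0.8, 6.1]
width: 11.4
finger_force: 59.2
```

```bash
python3 st.py 571.5 242.4 9.25
```

```text
t 5.0 p [ 544.2 -121.3   14.4] yaw(y) 8.61 z [ 3.e-04 -1.e-04 -1.e+00] w 11.4 F [-0.3  0.8  6.1]
shift in tool xyz [355.5  81.5  -0. ] turn z -0.635763460074168
```

Call:
send_rows([
  [255, [0, 0, -15], [0, 0, 0]],
  [255, [0, 0, -25], [0, 0, 0]],
  [255, [0, 0, -30], [0, 0, 0]],
  [255, [0, 0, -20], [0, 0, 0]],
  [255, [0, 0, -10], [0, 0, -0.6]],
  [255, [15, 3, 0], [0, 0, 0]],
  [255, [30, 7, 0], [0, 0, 0]],
  [255, [40, 9, 0], [0, 0, 0]],
])

```text
clock: 5.8
ee_pos: [548.6, -33.5, 113.1]
tcp_rot: [0.649, 0.761, -0.0, -0.001]
ft_force: [0.4, 0.5, -1.9]
width: 11.0
finger_force: 58.6
```

Call:
send_rows([
  [255, [40, 9, 0], [0, 0, 0]],
  [255, [40, 9, 0], [0, 0, 0]],
  [255, [40, 9, 0], [0, 0, 0]],
  [255, [40, 9, 0], [0, 0, 0]],
  [255, [40, 9, 0], [0, 0, 0]],
  [255, [30, 7, 0], [0, 0, 0]],
  [255, [25, 5, 0], [0, 0, 0]],
  [255, [10, 2, 0], [0, 0, 0]],
])

```text
clock: 6.6
ee_pos: [563.7, 239.5, 112.8]
tcp_rot: [0.647, 0.762, -0.001, -0.001]
ft_force: [0.5, -0.6, -1.9]
width: 11.4
finger_force: 58.6
```

Call:
send_rows([
  [255, [0, 0, 0], [0, 0, 0]],
  [255, [0, 0, 0], [0, 0, 0]],
  [255, [0, 0, 0], [0, 0, 0]],
  [255, [0, 0, 0], [0, 0, 0]],
])

```text
clock: 7.0
ee_pos: [565.0, 235.7, 114.2]
tcp_rot: [0.648, 0.761, -0.0, -0.0]
ft_force: [-0.0, -0.2, -2.1]
width: 11.2
finger_force: 58.6
```

```bash
python3 st.py 571.5 242.4 9.25; python3 - <<'E'
from h import *
t=r.camera("top"); s=r.camera("side"); cv2.imwrite("pics/top1.png",t); cv2.imwrite("pics/side1.png",s)
u=lambda i,b:cv2.resize(i[b[1]:b[3],b[0]:b[2]],(390,390),interpolation=cv2.INTER_CUBIC)
cv2.imwrite("pics/c1.png",np.hstack([u(t,(190,200,320,330)),u(s,(240,200,370,330))]))
E
```

```text
t 7.0 p [565.  235.7 114.2] yaw(y) 9.14 z [-3.e-04 -2.e-04 -1.e+00] w 11.2 F [-0.  -0.2 -2.1]
shift in tool xyz [ 5.6  7.4 -0. ] turn z -0.10694046567350668
```

View pics/c1.png

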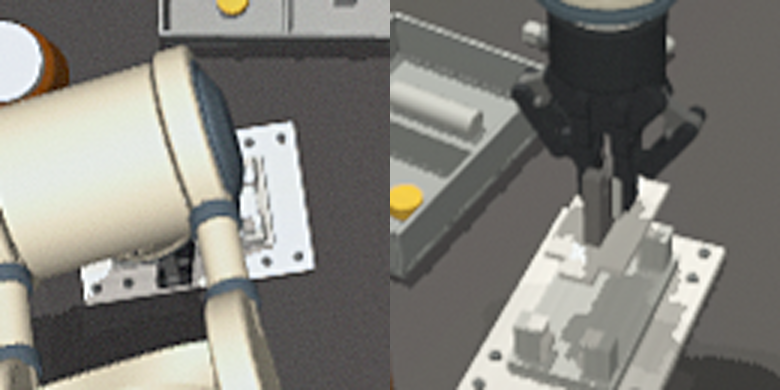

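The side crop shows the saddle level in the jaws above the slots, with the ears along the slot line. I'll correct the last millimetres and lower it.

Call:
send_rows([
  [255, [5.6, 7.4, 0], [0, 0, -0.1]],
  [255, [0, 0, 15], [0, 0, 0]],
  [255, [0, 0, 15], [0, 0, 0]],
  [255, [0, 0, 8], [0, 0, 0]],
  [255, [0, 0, 0], [0, 0, 0]],
  [255, [0, 0, 0], [0, 0, 0]],
  [255, [0, 0, 0], [0, 0, 0]],
])

```text
clock: 7.8
ee_pos: [571.9, 243.6, 77.0]
tcp_rot: [0.647, 0.762, 0.0, 0.0]
ft_force: [0.0, 0.4, -1.3]
width: 11.2
finger_force: 58.7
```

```bash
python3 st.py 571.5 242.4 9.25;  python3 - <<'E'
from h import *
s=r.camera("side"); cv2.imwrite("pics/side2.png",s)
cv2.imwrite("pics/c2.png",cv2.resize(s[250:350,250:370],(720,600),interpolation=cv2.INTER_CUBIC))
E
```

```text
t 7.8 p [571.9 243.6  77. ] yaw(y) 9.31 z [ 1.1e-03  4.0e-04 -1.0e+00] w 11.2 F [ 0.   0.4 -1.3]
shift in tool xyz [-1.1 -0.6 -0. ] turn z 0.06280662206303944
```

View pics/c2.png

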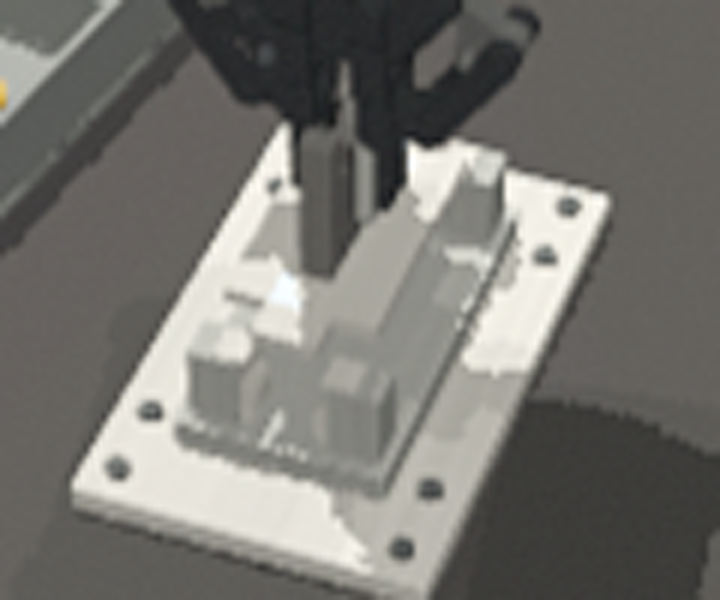

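The crop shows the foot just above the post tops, centred between the posts as far as can be seen. Next, the free entry down to the clips.

Call:
send_rows([
  [255, [-1, -0.5, 0], [0, 0, 0]],
  [255, [0, 0, 4], [0, 0, 0]],
  [255, [0, 0, 4], [0, 0, 0]],
  [255, [0, 0, 4], [0, 0, 0]],
  [255, [0, 0, 4], [0, 0, 0]],
  [255, [0, 0, 3], [0, 0, 0]],
  [255, [0, 0, 0], [0, 0, 0]],
  [255, [0, 0, 0], [0, 0, 0]],
])

```text
clock: 8.65
ee_pos: [571.1, 242.4, 57.2]
tcp_rot: [0.647, 0.762, -0.0, -0.0]
ft_force: [0.6, -0.4, -1.7]
width: 11.4
finger_force: 58.6
```

```bash
python3 st.py 571.5 242.4 9.25
```

```text
t 8.65 p [571.1 242.4  57.2] yaw(y) 9.32 z [-1.e-04 -0.e+00 -1.e+00] w 11.4 F [ 0.6 -0.4 -1.7]
shift in tool xyz [-0.1  0.4 -0. ] turn z 0.065667937047996
```

No contact force, so it is inside the slots. Pressing now.

Call:
send_rows([
  [255, [0, 0.3, 2], [0, 0, 0]],
  [255, [0, 0, 2], [0, 0, 0]],
  [255, [0, 0, 2], [0, 0, 0]],
  [255, [0, 0, 2], [0, 0, 0]],
  [255, [0, 0, 0], [0, 0, 0]],
])

```text
clock: 9.15
ee_pos: [571.3, 242.4, 48.9]
tcp_rot: [0.647, 0.762, -0.0, -0.0]
ft_force: [-0.3, 1.4, -2.4]
width: 11.5
finger_force: 58.6
```

Call:
send_rows([
  [255, [0, 0, 2], [0, 0, 0]],
  [255, [0, 0, 2], [0, 0, 0]],
  [255, [0, 0, 2], [0, 0, 0]],
  [255, [0, 0, 0], [0, 0, 0]],
  [255, [0, 0, 0], [0, 0, 0]],
])

```text
clock: 9.65
ee_pos: [571.1, 242.4, 42.8]
tcp_rot: [0.647, 0.762, -0.0, -0.0]
ft_force: [1.0, 1.0, -4.5]
width: 11.3
finger_force: 58.4
```

```bash
python3 st.py 571.5 242.4 9.25
```

```text
t 9.65 p [571.1 242.4  42.8] yaw(y) 9.32 z [-8.e-04 -2.e-04 -1.e+00] w 11.3 F [ 1.   1.  -4.5]
shift in tool xyz [-0.   0.4 -0. ] turn z 0.06610344195049223
```

Call:
send_rows([
  [255, [0, 0, 2], [0, 0, 0]],
  [255, [0, 0, 2], [0, 0, 0]],
  [255, [0, 0, 0], [0, 0, 0]],
  [255, [0, 0, 0], [0, 0, 0]],
])

```text
clock: 10.05
ee_pos: [571.1, 242.3, 38.9]
tcp_rot: [0.647, 0.762, -0.0, -0.0]
ft_force: [-0.3, 0.3, -9.0]
width: 11.3
finger_force: 58.3
```

Call:
send_rows([
  [255, [0, 0, 1], [0, 0, 0]],
  [255, [0, 0, 1], [0, 0, 0]],
  [255, [0, 0, 0], [0, 0, 0]],
])

```text
clock: 10.35
ee_pos: [571.4, 242.4, 38.4]
tcp_rot: [0.647, 0.762, 0.0, 0.0]
ft_force: [-6.5, -2.8, 15.4]
width: 10.9
finger_force: 61.8
```

```bash
python3 st.py 571.5 242.4 9.25
```

```text
t 10.35 p [571.4 242.4  38.4] yaw(y) 9.32 z [ 6.e-04  1.e-04 -1.e+00] w 10.9 F [-6.5 -2.8 15.4]
shift in tool xyz [-0.   0.1  0. ] turn z 0.0655610774707096
```

It reached TCP z 38.4, the expected home height, and the force jumped to +15 N. Opening and retreating straight up.

Call:
send_rows([
  [0, [0, 0, 0], [0, 0, 0]],
  [0, [0, 0, 0], [0, 0, 0]],
  [0, [0, 0, 0], [0, 0, 0]],
  [0, [0, 0, 0], [0, 0, 0]],
  [0, [0, 0, 0], [0, 0, 0]],
  [0, [0, 0, 0], [0, 0, 0]],
  [0, [0, 0, 0], [0, 0, 0]],
  [0, [0, 0, 0], [0, 0, 0]],
])

```text
clock: 11.15
ee_pos: [571.4, 242.4, 37.3]
tcp_rot: [0.647, 0.762, -0.0, -0.0]
ft_force: [-0.3, 0.5, 0.5]
width: 85.8
finger_force: 0.0
```

Call:
send_rows([
  [0, [0, 0, -10], [0, 0, 0]],
  [0, [0, 0, -25], [0, 0, 0]],
  [0, [0, 0, -35], [0, 0, 0]],
  [0, [0, 0, -40], [0, 0, 0]],
  [0, [0, 0, -30], [0, 0, 0]],
  [0, [-45, 0, 0], [0, 0, 0]],
  [0, [-45, 0, 0], [0, 0, 0]],
  [0, [-45, 0, 0], [0, 0, 0]],
])

```text
clock: 11.95
ee_pos: [593.3, 108.0, 178.4]
tcp_rot: [0.647, 0.763, 0.0, 0.0]
ft_force: [0.3, 0.2, 0.8]
width: 85.4
finger_force: 0.0
```

Call:
send_rows([
  [0, [-45, 0, 0], [0, 0, 0]],
  [0, [-45, 0, 0], [0, 0, 0]],
  [0, [-45, 0, 0], [0, 0, 0]],
  [0, [-30, 0, 0], [0, 0, 0]],
  [0, [0, 0, 0], [0, 0, 0]],
  [0, [0, 0, 0], [0, 0, 0]],
  [0, [0, 0, 0], [0, 0, 0]],
])

```text
clock: 12.65
ee_pos: [619.8, -52.7, 177.6]
tcp_rot: [0.647, 0.762, 0.0, -0.0]
ft_force: [-0.3, 0.9, 0.5]
width: 85.3
finger_force: 0.0
```

```bash
python3 - <<'E'
from h import *
t=r.camera("top"); s=r.camera("side"); cv2.imwrite("pics/top3.png",t); cv2.imwrite("pics/side3.png",s)
u=lambda i,b:cv2.resize(i[b[1]:b[3],b[0]:b[2]],(400,500),interpolation=cv2.INTER_CUBIC)
cv2.imwrite("pics/c3.png",np.hstack([u(t,(214,220,294,320)),u(s,(265,255,345,355))]))
E
```

```text
(no output)
```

View pics/c3.png

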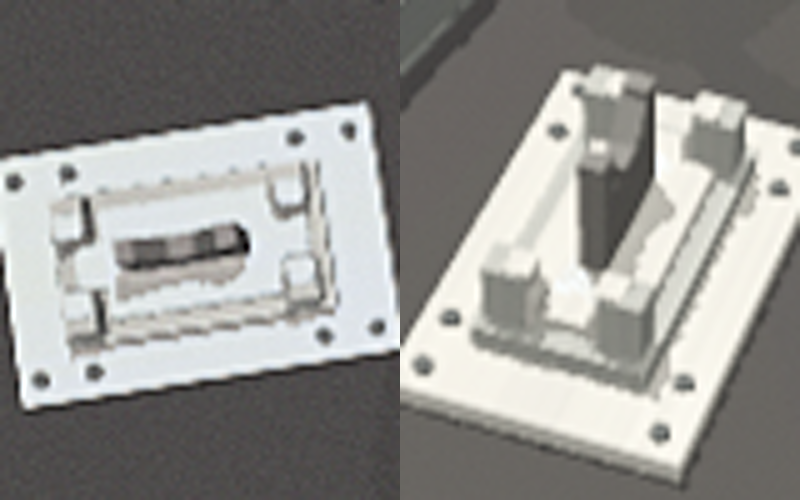

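The crops show the foot flat between all four posts with an ear in each slot, and the gripper well clear of it. Handing in.

```bash
python3 -c "from station import r; print(r.sign_off())"
```

```text
the job is handed in; nothing more can be done
None
```

The saddle is pressed home in the bracket and released, and the job is handed in at about 13 s; the final pictures show an ear in each slot and the foot flat on the floor, but sign-off returned no verdict.

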